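Lock the swing clamp on a welding fixture with a T-handle wrench

ROBOT

A 7-joint arm with a two-finger parallel gripper is mounted at the origin on the work surface. World frame = base frame: x ahead of the robot, y to its left, z up, the work surface at z = 0. Lengths are in m, angles in rad, forces in N, time in s.
With the tool pointing down it reaches from about 0.4 to 0.9 m from the base axis. Payload 5.5 kg.
Tool frame: the origin (TCP) lies midway between the tips of the shut fingers; the grasp point (between the pads) lies 19 mm behind it (manip.grip_depth is the distance from the TCP to the grasp point, in m); z points along the fingers, y is the line along which they close (so a half turn about z gives the same grasp; the last joint's range is limited). The gripper opens to 92 mm and grips with 3 to 60 N. Pads are 19 mm wide; open, the fingers measure 130 mm over their backs; the gripper's body (75 mm by 190 mm) begins 47 mm behind the grasp point.
Start: joints at [-0.946, 0.501, -0.427, 1.55, 0.221, 1.138, -0.21], TCP at [0.23, 0.608, 0.227] pointing down, gripper open.
Joint ranges: [-2.88, 2.88], [-0.31, 2.03], [-1.54, 1.56], [0.2, 2.42], [-1.41, 4.55], [0.19, 2.02], [-2.57, 2.57]. Speed limits (rad/s): [2.57, 2.57, 3.14, 3.14, 3.14, 3.14, 3.14].

INTERFACE

Orientations are given as a unit quaternion [x, y, z, w].
In Python, from bench import manip, effector, viewer gives the robot as it stands. Calls block until the motion is done:
- manip.move_pose(position, orientation): joint-space move of the TCP to a pose.
- manip.servo_line(position, ori=None, vel=0.15): straight line of the TCP; ori=None keeps the orientation; vel is the mean speed in m/s.
- manip.movej(angles): joint-space move.
- effector.open_jaws() and effector.close(f_grip=None): open the fingers fully, or close them until they stop; f_grip is the grip in N (None keeps the last).
- manip.sleep(seconds).
- manip.solve_ik(position, orientation): joint angles nearest the present ones, or None.
- viewer.get_image(name): name is "scene" or "top" or "wrist"; returns the picture (420x560x3 uint8, red, green, blue); there is no depth.
- viewer.get_calibration(name): a dict with "vfov" (degrees; the focal length in pixels is half the picture's height over the tangent of half this angle, whatever the lens; pixels are square), "cx", "cy" (the principal point, pixels), "dist_coeffs" ([k1, k2, p1, p2, k3] as OpenCV has them; the pictures are not rectified), "eye" and "attitude" of the camera in the world. Camera axes: x right, y down, z forward; pixel columns grow to the right and rows downward; lengths in m; the calibration is good to about 2 mm. A picture is of the moment at which its call begins: read the wrist's pose just before it. get_calibration takes no time and is no camera call; for the wrist camera it gives the pose at the moment of the call.
A pose or a line that the arm cannot do raises manip.PlanningError and nothing moves.
- manip.hand_in(): hands the job in; it is judged then, once.
Readings, each from a call of its own:
- manip.current_clock(): time.
- manip.current_q(): joint angles.
- manip.current_joint_velocities(): joint speeds.
- manip.current_tau(): joint torques, N m.
- manip.current_tool_pos(): TCP position.
- manip.current_tcp_rot(): TCP orientation.
- manip.current_force(): force on the tool from outside, world axes, zero at the start.
- manip.current_wrist_torque(): the same for the moment, N m.
- manip.current_finger_gap(): finger opening in m.
- manip.current_gripper_force(): force on a finger pad.
Only numpy, scipy, OpenCV 4.12 (cv2) and the standard library are available. Lean on these libraries where they do the work, as an engineer would, in place of code of your own. Each camera call takes 0.05 s, during which the arm holds its last target. There are 200 camera calls.

TASK

Take the orange T-handle wrench out of the black tool block, set it all the way down over the brass square screw head at the bottom of the blue well, and with it turn the screw clockwise (seen from above) until the yellow hold-down finger points straight across the flange at the middle of the aluminium ring. Leave the wrench standing on the screw, let go of it, and leave the blue-handled wrench in its pocket.

Things in the scene. Friction and masses are not known exactly. Their poses are not given: they have to be found in the camera images.
- wrench_grip (a point): Centre of the orange T-handle (bar 90 mm along x, 20 thick in y, 26 high) of the loose 0.4 kg wrench; z up its 15 mm shaft. Socket 48 mm round, its foot 100 mm below this point: square recess 23 mm wide (34 at the flared mouth), 26 deep, flats parallel to the handle's x and y. Starts upright, foot 15 mm above the table, 25 mm deep in a 53 mm pocket of a fixed black block 70 x 210 x 40 mm high.
- small_wrench_grip (a point): Bystander: centre of the blue T-handle of a second wrench, same handle and height as the orange one, but a slimmer socket (32 mm wide) with a 12 mm recess, too small for the screw. It stands in the block's other pocket, 130 mm from the orange one. Leave it there.
- screw_head (a point): Top centre of brass head, 58 mm above table: 19 mm square, flats along this point's x and y (turn with it), top 6 mm a cone. In a fixed blue well: mouth 91 mm up, bore 60 mm flared to 74, outside 86-100. Seated wrench rests on a collar 24 mm below this point, handle centre 134 mm above table. Set it on within 10 degrees in yaw; it then has about 14 degrees free play each way before driving.
- swing_clamp (a joint): Screw angle (rad), grows clockwise from above. Yellow finger under the well turns with it: 16 mm wide, reaching 80 mm from the axis, along screw_head's +y, 27 mm above table. Starts -0.3 to 0.3; at pi/2 it points at the middle of the flanged ring (100 mm flange, centre 115 mm from the axis). Friction 0.12 N m, stays where left; stops at -0.35 and 2.1.
Not all that is in view belongs to the job. Leave any red look-alike of the part that bears wrench_grip alone.

How it is judged:
On the way, in this order (a step that is already met when the one before it is completed fails the run):
1. the orange wrench is fully down on the screw head, before the finger has been swung over (horizontal distance between wrench_grip and screw_head below 0.012 m and z of wrench_grip in the frame of screw_head below 0.084 m and angle between wrench_grip's own z axis and vertical below 0.17 rad and value of joint swing_clamp below 0.8 rad), for 0.1 s.
2. the finger is swung over the flange with the wrench still down on the screw (value of joint swing_clamp above 1.22 rad and z of wrench_grip in the frame of screw_head below 0.084 m and horizontal distance between wrench_grip and screw_head below 0.015 m), for 0.1 s.
At the end, for the whole second after the job is handed in: Finger points at the ring's middle within 20 degrees (joint 1.22 to 1.92); orange wrench fully down on the head (handle centre under 84 mm above the head's top, within 15 mm of its axis, tilt under 0.2 rad); blue wrench within 30 mm of its start (all of step 2 and value of joint swing_clamp below 1.92 rad and angle between wrench_grip's own z axis and vertical below 0.2 rad and distance of small_wrench_grip from where it was at the start of the episode below 0.03 m); the robot touches nothing.
It fails at once if the blue wrench is taken or knocked out of its pocket (distance of small_wrench_grip from where it was at the start of the episode above 0.04 m).
It also fails if it takes over 48 s, if anything falls off the work surface, if the arm or the gripper's body presses on something with over 40 N, if the wrist force passes 120 N, or if a joint passes its speed limit or range.

## Working session

There is one attempt and no reset: what is moved stays moved. The work goes in short steps, each a Python script; the robot and the scene stay as the last script left them, time stands still between calls to the robot, and variables do not carry over. Pictures are saved under pics/ and viewed, at most 10 in all, crops included, and the job is handed in when it is done.

```bash
mkdir -p pics; ls
python3 - <<'E'
from bench import manip, effector, viewer
import cv2
for n in ["scene","top"]:
    im=viewer.get_image(n); cv2.imwrite(f"pics/{n}0.png",im[:,:,::-1]); print(n,viewer.get_calibration(n))
print(manip.current_clock(), manip.current_tcp_rot(), manip.grip_depth)
E
```

```text
pics
scene {'vfov': 45.07023497194218, 'cx': 277.5074434166265, 'cy': 210.71269136125238, 'dist_coeffs': array([-0.15813384,  0.        ,  0.        ,  0.        ,  0.        ]), 'eye': array([1.09956755, 0.19430163, 0.81236846]), 'attitude': array([ 0.45768367,  0.81735724, -0.3013599 , -0.17786233])}
top {'vfov': 47.967193199036814, 'cx': 275.7771943886732, 'cy': 207.73545684386957, 'dist_coeffs': array([-0.07815494,  0.        ,  0.        ,  0.        ,  0.        ]), 'eye': array([ 0.43145519, -0.09761623,  0.95898977]), 'attitude': array([ 0.71045307, -0.69873243,  0.06559333, -0.05222016])}
0.1 [ 1.79874826e-01  9.83689118e-01 -8.49805991e-04 -2.06955707e-04] 0.0188
```

View pics/scene0.png

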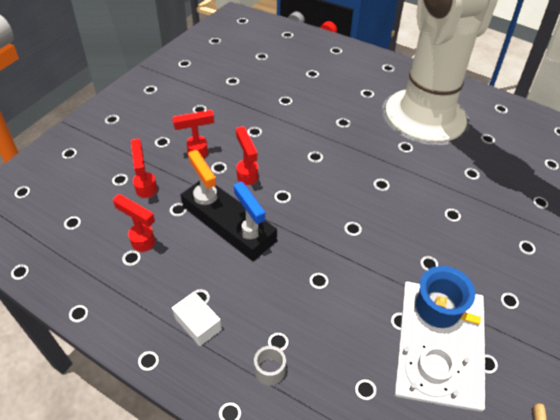

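View pics/top0.png

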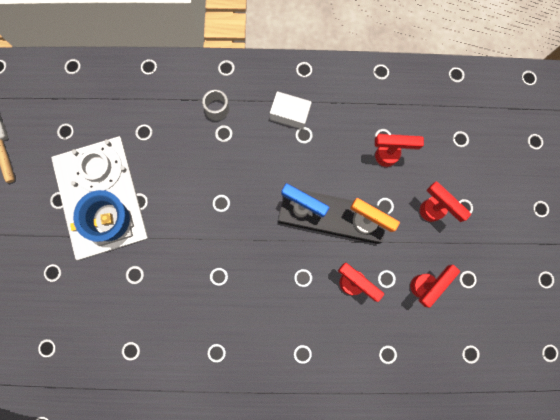

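Scene view: orange wrench handle at (202,168), with blue beside it at (249,202). Four red look-alikes stand at (195,120), (140,155), (135,210) and (247,145), and the well is at (445,297). Top view: orange handle at (376,215), blue handle at (305,200), reds at (400,142), (448,200), (360,282) and (440,286), well at (101,217), brass head at ~(106,218), ring at (96,166). Only the orange one at (376,215) stands in the black block and has the right colour, so that's the one.

```bash
cat > h.py <<'E'
from bench import manip, effector, viewer
import cv2, numpy as np
from scipy.spatial.transform import Rotation as R
def K(c):
    f=210/np.tan(np.radians(c["vfov"])/2); return np.array([[f,0,c["cx"]],[0,f,c["cy"]],[0,0,1.]])
def rays(c,px):
    p=cv2.undistortPoints(np.asarray(px,float).reshape(-1,1,2),K(c),c["dist_coeffs"]).reshape(-1,2)
    return R.from_quat(c["attitude"]).apply(np.c_[p,np.ones(len(p))])
def onplane(c,px,z):
    d=rays(c,px); return c["eye"]+d*((z-c["eye"][2])/d[:,2])[:,None]
def mask(im,lo,hi,n=1,k=0):
    m=cv2.inRange(cv2.cvtColor(im,cv2.COLOR_RGB2HSV),np.array(lo),np.array(hi))
    return sorted(cv2.findContours(m,cv2.RETR_EXTERNAL,cv2.CHAIN_APPROX_NONE)[0],key=cv2.contourArea)[::-1][:n]
def down(yaw): # tool z down, tool y axis at heading yaw
    y=np.array([np.cos(yaw),np.sin(yaw),0]); z=np.array([0,0,-1.]); return R.from_matrix(np.c_[np.cross(y,z),y,z]).as_quat()
E
python3 - <<'E'
from h import *
C={n:viewer.get_calibration(n) for n in("scene","top")}
I={n:cv2.imread(f"pics/{n}0.png")[:,:,::-1].copy() for n in C}
for name,lo,hi,z in [("orange",(10,150,120),(18,255,255),.128),("blue",(100,150,60),(120,255,255),.128),("yellow",(20,130,80),(35,255,255),.03)]:
    for n in C:
        for c in mask(I[n],lo,hi,3):
            if cv2.contourArea(c)<8: continue
            r=cv2.minAreaRect(c); b=cv2.boxPoints(r)
            P=onplane(C[n],np.r_[[r[0]],b],z)
            print(name,n,np.round(r[0]),np.round(r[1]),cv2.contourArea(c)); print(np.round(P[:,:2],3).tolist())
h=I["top"][120:270,40:160]; g=I["top"][165:265,260:420]
cv2.imwrite("pics/crop0.png",np.hstack([cv2.resize(h,(380,475),interpolation=2),np.pad(cv2.resize(g,(416,260),interpolation=2),((0,215),(0,0),(0,0)))])[:,:,::-1])
E
```

```text
orange scene [  2. 137.] [46. 17.] 420.0
[[0.722, -0.719], [0.704, -0.81], [0.668, -0.797], [0.738, -0.636], [0.77, -0.649]]
orange scene [ 6. 56.] [18. 24.] 282.5
[[0.501, -1.0], [0.518, -1.047], [0.447, -1.047], [0.485, -0.954], [0.552, -0.956]]
orange scene [202. 168.] [42. 13.] 162.5
[[0.571, -0.285], [0.557, -0.338], [0.529, -0.333], [0.584, -0.235], [0.61, -0.241]]
orange top [375. 215.] [51. 13.] 603.5
[[0.562, -0.29], [0.573, -0.245], [0.594, -0.257], [0.55, -0.336], [0.529, -0.324]]
blue scene [445. 297.] [55. 61.] 2598.0
[[0.6, 0.218], [0.669, 0.189], [0.554, 0.162], [0.524, 0.251], [0.642, 0.27]]
blue scene [360.  24.] [47. 71.] 1810.0
[[-0.121, -0.265], [-0.193, -0.412], [-0.321, -0.237], [-0.06, -0.135], [0.046, -0.289]]
blue scene [249. 202.] [47. 14.] 556.5
[[0.596, -0.159], [0.585, -0.211], [0.556, -0.205], [0.607, -0.111], [0.634, -0.117]]
blue top [100. 217.] [53. 49.] 2006.5
[[0.549, 0.201], [0.55, 0.267], [0.615, 0.208], [0.548, 0.135], [0.484, 0.194]]
blue top [304. 200.] [50. 13.] 545.0
[[0.587, -0.163], [0.598, -0.119], [0.619, -0.13], [0.575, -0.208], [0.555, -0.196]]
yellow scene [201. 165.] [32.  8.] 208.5
[[0.487, -0.362], [0.472, -0.408], [0.453, -0.405], [0.501, -0.318], [0.519, -0.322]]
yellow scene [471. 318.] [19.  7.] 113.0
[[0.546, 0.278], [0.558, 0.262], [0.541, 0.261], [0.535, 0.294], [0.551, 0.294]]
yellow scene [441. 301.] [10.  8.] 59.5
[[0.541, 0.218], [0.552, 0.21], [0.535, 0.208], [0.531, 0.225], [0.548, 0.227]]
yellow top [376. 214.] [48.  8.] 339.5
[[0.579, -0.315], [0.595, -0.269], [0.61, -0.277], [0.564, -0.361], [0.549, -0.352]]
yellow top [105. 217.] [5. 8.] 25.5
[[0.563, 0.226], [0.567, 0.236], [0.57, 0.219], [0.56, 0.216], [0.556, 0.233]]
yellow top [ 72. 226.] [3. 7.] 14.5
[[0.543, 0.291], [0.536, 0.293], [0.55, 0.295], [0.55, 0.288], [0.536, 0.287]]
```

View pics/crop0.png

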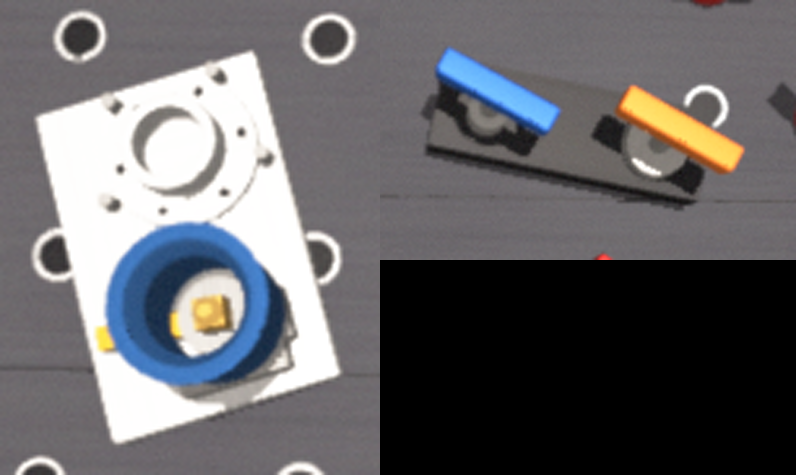

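The enlarged crop confirms it: the orange wrench is in the right-hand pocket of the black block, with its handle yaw about 61°. The brass head is in the well, and the finger points roughly along +y. Next is a close wrist view over the well, plus an IK check of the yaws.

Run:
```python
from h import *
C={n:viewer.get_calibration(n) for n in("scene","top")}
print(onplane(C["top"],[(105.5,217)],.055),onplane(C["scene"],[(441,300)],.055), "ring",onplane(C["top"],[(96,166)],.05))
s=np.array([.559,.222])
for y in range(-180,180,30):
    q1=manip.solve_ik([s[0],s[1],.25],down(np.radians(y))); q2=manip.solve_ik([.563,-.288,.25],down(np.radians(y)))
    print(y,*[None if q is None else np.round(q,2).tolist() for q in(q1,q2)])
```

```text
[[0.5595116  0.21676641 0.055     ]] [[0.55710087 0.21602672 0.055     ]] ring [[0.66237216 0.2456029  0.05      ]]
-180 [0.07, 0.43, -0.66, 1.65, 0.28, 1.16, 2.49] [-0.38, 0.82, 1.36, 1.61, -0.81, 1.39, -2.07]
-150 [-1.29, 0.75, 1.36, 1.69, -0.76, 1.34, -2.4] [-0.31, 0.66, 1.13, 1.61, -0.62, 1.27, -1.69]
-120 [-1.29, 0.75, 1.36, 1.69, -0.76, 1.34, -1.88] [-0.06, 0.48, 0.68, 1.6, -0.32, 1.17, -1.4]
-90 [-0.59, 0.36, 0.21, 1.67, -0.08, 1.12, -1.92] [0.0, 0.47, 0.59, 1.6, -0.28, 1.16, -0.92]
-60 [-0.51, 0.36, 0.11, 1.67, -0.04, 1.12, -1.43] [0.02, 0.46, 0.56, 1.6, -0.26, 1.16, -0.4]
-30 [-0.41, 0.36, -0.01, 1.66, 0.01, 1.12, -0.95] [0.04, 0.45, 0.53, 1.6, -0.24, 1.16, 0.1]
0 [-0.33, 0.36, -0.12, 1.66, 0.05, 1.12, -0.46] [0.08, 0.45, 0.48, 1.6, -0.22, 1.15, 0.61]
30 [-0.25, 0.37, -0.22, 1.66, 0.09, 1.12, 0.03] [0.08, 0.44, 0.48, 1.6, -0.22, 1.15, 1.13]
60 [-0.17, 0.38, -0.33, 1.66, 0.13, 1.13, 0.52] [0.13, 0.44, 0.41, 1.6, -0.18, 1.15, 1.63]
90 [-0.16, 0.38, -0.35, 1.66, 0.14, 1.13, 1.03] [0.17, 0.43, 0.36, 1.59, -0.16, 1.15, 2.13]
120 [-0.08, 0.39, -0.44, 1.65, 0.18, 1.14, 1.52] [1.23, 0.78, -1.3, 1.56, 0.76, 1.39, 1.96]
150 [-0.01, 0.41, -0.54, 1.65, 0.23, 1.15, 2.01] [1.23, 0.78, -1.3, 1.56, 0.76, 1.39, 2.48]
```

Run:
```python
from h import *
manip.move_pose([.559,.217,.28],down(np.radians(90))); manip.sleep(.3)
c=viewer.get_calibration("wrist"); im=viewer.get_image("wrist")
cv2.imwrite("pics/w1.png",im[:,:,::-1]); np.save("w1.npy",c,allow_pickle=True)
print(manip.current_clock(),c)
```

```text
2.3083 {'vfov': 61.820967775584926, 'cx': 278.56420459113104, 'cy': 211.71216094231121, 'dist_coeffs': array([-0.09209063,  0.        ,  0.        ,  0.        ,  0.        ]), 'eye': array([0.47723936, 0.21868499, 0.43873292]), 'attitude': array([0.69814401, 0.6995994 , 0.10782737, 0.10737262])}
```

View pics/w1.png

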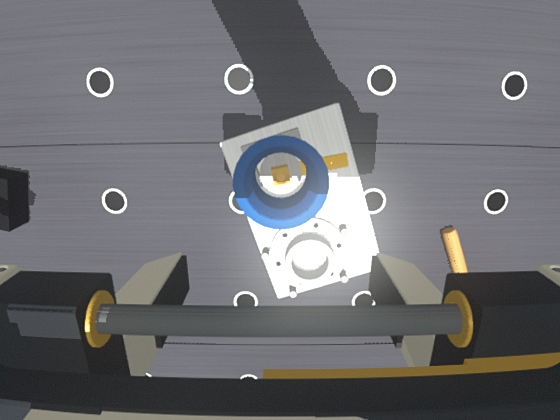

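Wrist view: well mouth at (281,182), brass head at (281,174), yellow finger at (330,162) and ring at (310,258). I'll measure these, then take a close view of the wrench.

```bash
cat > meas.py <<'E'
from h import *
def well(im,c,show=None):
    b=[k for k in mask(im,(100,150,60),(120,255,255),3)]
    e=cv2.fitEllipse(b[0]); print("mouth",np.round(e[0],1),onplane(c,[e[0]],.091).round(4)[0,:2])
    x,y,w,h=cv2.boundingRect(b[0])
    for k in mask(im,(12,110,60),(35,255,255),8):
        a=cv2.contourArea(k)
        if a<15: continue
        r=cv2.minAreaRect(k); bx=cv2.boxPoints(r); P=onplane(c,np.r_[[r[0]],bx],.056)
        P2=onplane(c,np.r_[[r[0]],bx],.03)
        ed=np.degrees(np.arctan2(*(P[2]-P[1])[1::-1]))
        print("brass/yellow",np.round(r[0],1),np.round(r[1],1),a,"z.056",P[0,:2].round(4),"edge",ed.round(1),"z.03",P2[:,:2].round(3).tolist())
E
python3 - <<'E'
from meas import *
c=np.load("w1.npy",allow_pickle=True).item(); im=cv2.imread("pics/w1.png")[:,:,::-1].copy()
well(im[:300],c)
print("ring",onplane(c,[(310,257)],.05))
manip.move_pose([.48,-.24,.27],down(np.radians(-29))); manip.sleep(.3)
c=viewer.get_calibration("wrist"); im=viewer.get_image("wrist")
cv2.imwrite("pics/w2.png",im[:,:,::-1]); np.save("w2.npy",c,allow_pickle=True)
for n in ("orange",(8,150,100),(25,255,255)),("blue",(100,150,60),(120,255,255)):
    for k in mask(im,n[1],n[2],3):
        r=cv2.minAreaRect(k); 
        if r[1][0]*r[1][1]<100: continue
        P=onplane(c,np.r_[[r[0]],cv2.boxPoints(r)],.128); print(n[0],np.round(r[0]),np.round(r[1]),P[:,:2].round(4).tolist())
q=manip.current_q(); print(np.round(q,2),manip.current_clock())
big=cv2.resize(cv2.imread("pics/w1.png")[120:240,200:380],(780,520),interpolation=2)
cv2.imwrite("pics/both.png",np.vstack([cv2.resize(big,(400,267)),cv2.resize(im[:,:,::-1],(400,300))]))
E
```

```text
mouth [246.1 206.9] [0.5818 0.1854]
brass/yellow [454.2 250.8] [47.3 14.7] 577.5 z.056 [0.6475 0.4331] edge 106.7 z.03 [[0.659, 0.448], [0.63, 0.425], [0.625, 0.443], [0.689, 0.472], [0.695, 0.453]]
brass/yellow [335.3 161. ] [12.7 23.3] 250.5 z.056 [0.5394 0.2813] edge 101.8 z.03 [[0.544, 0.286], [0.539, 0.27], [0.534, 0.297], [0.548, 0.301], [0.554, 0.274]]
brass/yellow [280.1 175. ] [17.4 16.3] 243.0 z.056 [0.5553 0.2207] edge 99.7 z.03 [[0.561, 0.221], [0.552, 0.21], [0.549, 0.228], [0.569, 0.232], [0.573, 0.213]]
brass/yellow [455.5 294.5] [ 9. 21.] 138.5 z.056 [0.7085 0.4455] edge 88.6 z.03 [[0.724, 0.461], [0.717, 0.445], [0.718, 0.475], [0.732, 0.478], [0.731, 0.447]]
brass/yellow [101.5 294.5] [ 9. 21.] 136.5 z.056 [ 0.7094 -0.007 ] edge 91.6 z.03 [[0.725, -0.022], [0.719, -0.036], [0.718, -0.006], [0.732, -0.008], [0.733, -0.039]]
brass/yellow [302.8 167.2] [12.9  4.3] 32.0 z.056 [0.5465 0.2457] edge 101.6 z.03 [[0.551, 0.248], [0.544, 0.243], [0.543, 0.248], [0.558, 0.252], [0.559, 0.247]]
ring [[0.65743719 0.25737076 0.05      ]]
orange [412. 369.] [ 15. 296.] [[0.5148, -0.4769], [0.3742, -0.398], [0.674, -0.553], [0.671, -0.5768], [0.3648, -0.4164]]
orange [374. 197.] [26. 98.] [[0.5557, -0.279], [0.517, -0.3054], [0.5754, -0.2381], [0.5923, -0.2544], [0.5346, -0.3237]]
orange [ 93. 321.] [51. 22.] [[0.2474, -0.2613], [0.2459, -0.2327], [0.2713, -0.2368], [0.2485, -0.2911], [0.2213, -0.2877]]
blue [337.  58.] [113.  25.] [[0.5783, -0.1585], [0.5821, -0.1144], [0.6008, -0.1211], [0.5748, -0.2052], [0.5549, -0.198]]
[ 0.27  0.22  0.16  1.8  -0.04  1.12 -0.06] 4.3583
```

View pics/both.png

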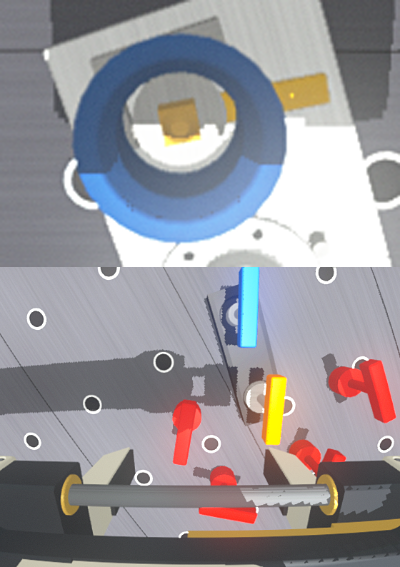

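Lower picture (wrist): orange handle at (374,197) full-res, red neighbours about 130 mm away, which is clear of the fingers. The wrist box yaw disagrees with the top view, so I'll check that and triangulate.

```bash
cat > tri.py <<'E'
from h import *
def tri(obs): # list of (c,px)
    A=np.zeros((3,3));b=np.zeros(3)
    for c,p in obs:
        d=rays(c,[p])[0]; d/=np.linalg.norm(d); M=np.eye(3)-np.outer(d,d); A+=M;b+=M@c["eye"]
    return np.linalg.solve(A,b)
E
python3 - <<'E'
from tri import *
C={n:viewer.get_calibration(n) for n in("scene","top")}
I={n:cv2.imread(f"pics/{n}0.png")[:,:,::-1].copy() for n in C}
C["wrist"]=np.load("w2.npy",allow_pickle=True).item(); I["wrist"]=cv2.imread("pics/w2.png")[:,:,::-1].copy()
near={"scene":(202,168),"top":(376,215),"wrist":(374,197)}
for z in [.115]:
  obs=[]
  for n in C:
    k=min(mask(I[n],(7,120,90),(35,255,255),6),key=lambda k:np.hypot(*(np.array(cv2.minAreaRect(k)[0])-near[n])))
    r=cv2.minAreaRect(k); obs.append((C[n],r[0])); 
    P=onplane(C[n],k.reshape(-1,2),.12)[:,:2].astype(np.float32); rr=cv2.minAreaRect((P*1000)); print(n,np.round(r[0],1),onplane(C[n],[r[0]],.115)[0].round(4),rr)
  print(tri(obs),[tri([obs[i],obs[j]]).round(4) for i,j in((0,1),(0,2),(1,2))])
c=np.load("w1.npy",allow_pickle=True).item()
P=onplane(c,[(223,145),(278,297),(340,104),(379,255)],.015); print("plate",[np.degrees(np.arctan2(*(P[j]-P[i])[1::-1])) for i,j in((0,1),(2,3))])
cv2.imwrite("pics/w2c.png",cv2.resize(I["wrist"][130:270,290:450],(640,560),interpolation=2)[:,:,::-1])
E
```

```text
scene [201.6 168.2] [ 0.5605 -0.2947  0.115 ] ((563.3162231445312, -292.62060546875), (113.4322509765625, 28.313087463378906), 59.95595169067383)
top [374.5 214.9] [ 0.5637 -0.2928  0.115 ] ((562.9756469726562, -291.5920104980469), (92.32355499267578, 26.09697723388672), 60.710086822509766)
wrist [383.  199.2] [ 0.5638 -0.2898  0.115 ] ((562.1998291015625, -289.32171630859375), (93.90410614013672, 26.41018295288086), 60.914058685302734)
[ 0.56336913 -0.2909238   0.1183167 ] [array([ 0.5632, -0.2921,  0.1185]), array([ 0.5638, -0.2898,  0.1192]), array([ 0.5665, -0.297 ,  0.0966])]
plate [np.float64(17.762948710378907), np.float64(17.977256842478834)]
```

View pics/w2c.png

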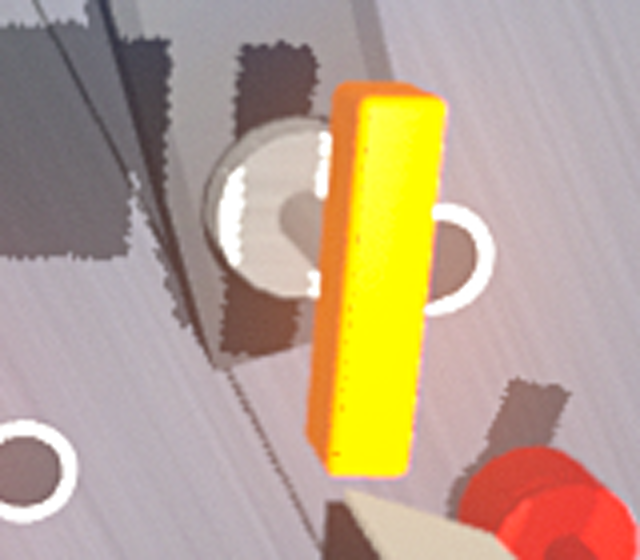

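The full mask gives a consistent yaw of 60.8° and a centre of (0.5634, −0.291). The crop shows the orange handle with its grey socket in the block pocket, and the red neighbour is beyond the handle's end. Grasping now.

Run:
```python
from h import *
W=np.array([.5634,-.291]); q=down(np.radians(-29.2)); z=.115-.0188
effector.open_jaws()
manip.move_pose([*W,.2],q); manip.servo_line([*W,z],vel=.1)
effector.close(40); print("gap",manip.current_finger_gap(),manip.current_gripper_force(),manip.current_force())
manip.servo_line([*W,z+.03],vel=.06); print(manip.current_force().round(1),manip.current_finger_gap())
manip.servo_line([*W,z+.16],vel=.15); manip.sleep(.2)
print(manip.current_force().round(1),manip.current_wrist_torque().round(2),manip.current_finger_gap(),manip.current_clock(),manip.current_q().round(2))
cc=viewer.get_calibration("top")
for n in("top","scene"):
    im=viewer.get_image(n); cv2.imwrite(f"pics/{n}1.png",im[:,:,::-1])
```

```text
gap 0.019568056500261683 39.999563097953796 [ 0.13922743 -0.88929303 -0.40347846]
[ 0.4 -1.  -4. ] 0.019897839226386355
[ 0.3 -0.1 -3.4] [-0.08  0.12 -0.01] 0.019498775162472566 9.2917 [ 0.3   0.42  0.18  1.58 -0.08  1.15 -0.01]
```

View pics/scene1.png

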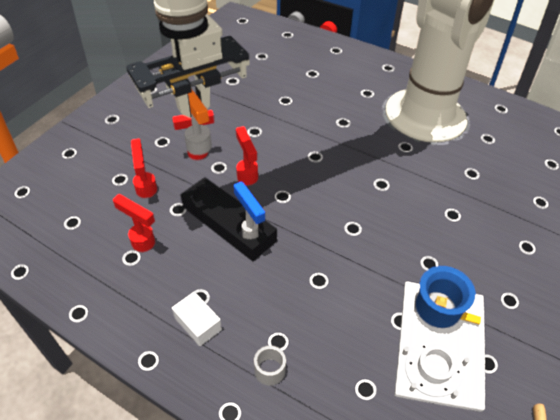

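Scene view: the wrench is held at (200,110) and lifted clear, and blue is still in the block at (249,202). I'll carry it over the well and look before lowering.

Run:
```python
from h import *
S=np.array([.5562,.2195]); q=down(np.radians(98))
p=manip.current_tool_pos()
manip.move_pose([*S,.23],q); manip.sleep(.3)
print(manip.current_force().round(1),manip.current_tool_pos(),manip.current_q().round(2),manip.current_clock())
a=viewer.get_image("scene"); b=viewer.get_image("wrist"); 
cv2.imwrite("pics/both2.png",np.hstack([cv2.resize(a[150:390,330:560],(380,396),interpolation=2),cv2.resize(b,(400,396))])[:,:,::-1])
```

```text
[-0.3 -0.2 -3.2] [0.55644522 0.21893324 0.22999011] [-0.12  0.4  -0.38  1.68  0.16  1.09  1.15] 11.5417
```

View pics/both2.png

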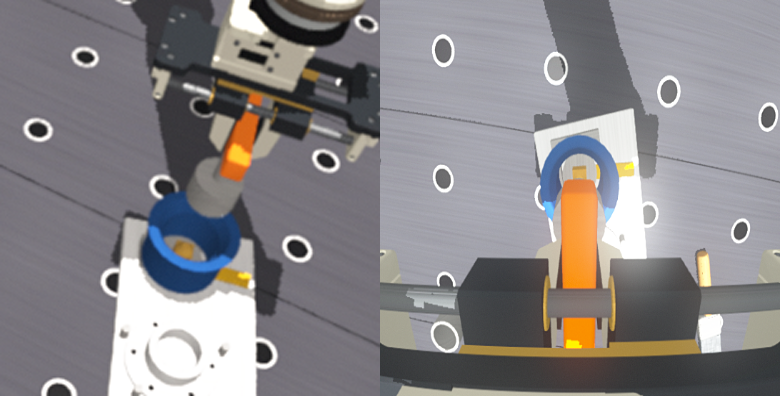

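Scene crop: the wrench hangs upright above the well mouth. Wrist view: the handle is in line with the head. Lowering with a force check.

Run:
```python
from h import *
S=np.array([.5562,.2195])
manip.servo_line([*S,.18],vel=.1)
z=.18
while z>.1155:
    z-=.003; manip.servo_line([*S,max(z,.115)],vel=.04); f=manip.current_force()
    if z<.15 and int(z*1000)%3==0 or np.abs(f[:2]).max()>4 or f[2]>3: print(round(z,4),f.round(1),manip.current_wrist_torque().round(2))
    if f[2]>12 or np.hypot(*f[:2])>15: break
print(manip.current_tool_pos(),manip.current_force().round(1),manip.current_clock())
```

```text
[0.55642429 0.21963441 0.11513248] [ 0.5 -0.4 -3.1] 17.7917
```

Run:
```python
from h import *
S=np.array([.5562,.2195]); z=.1152
for i in range(5):
    if manip.current_force()[2]>1: break
    z-=.001; manip.servo_line([*S,z],vel=.02)
print(z,manip.current_force().round(1))
for y in np.arange(90,5,-8.):
    manip.move_pose([*S,z],down(np.radians(y))); f=manip.current_force(); t=manip.current_wrist_torque()
    print(y,f.round(1),t.round(2),manip.current_tool_pos().round(4))
    if np.hypot(*f[:2])>30 or abs(f[2])>40: break
print(manip.current_q().round(2),manip.current_clock(),manip.current_finger_gap())
c=viewer.get_calibration("wrist");im=viewer.get_image("wrist");b=viewer.get_image("scene")
np.save("w3.npy",c,allow_pickle=True);cv2.imwrite("pics/w3.png",im[:,:,::-1])
cv2.imwrite("pics/both3.png",np.hstack([cv2.resize(b[150:390,330:560],(380,396),interpolation=2),cv2.resize(im,(400,396))])[:,:,::-1])
```

```text
0.1142 [-2.2 -2.1  4.6]
90.0 [-1.6 -1.2  5.1] [ 0.09  0.26 -0.06] [0.5568 0.22   0.115 ]
82.0 [-1.5 -0.5  5.7] [ 0.1   0.3  -0.09] [0.5568 0.22   0.115 ]
74.0 [-0.7  0.2  5.2] [ 0.1   0.33 -0.1 ] [0.5568 0.2201 0.115 ]
66.0 [-1.9 -0.3  5.8] [ 0.05  0.3  -0.19] [0.5569 0.2201 0.115 ]
58.0 [-0.5 -0.3  5.9] [ 0.03  0.26 -0.08] [0.5569 0.2201 0.115 ]
50.0 [-0.6  1.2  4.9] [ 0.08  0.16 -0.09] [0.5569 0.2201 0.115 ]
42.0 [ 0.1 -0.4  4.9] [-0.    0.17 -0.06] [0.557  0.2201 0.115 ]
34.0 [-0.2  0.1  5.6] [ 0.08  0.17 -0.16] [0.557  0.2201 0.115 ]
26.0 [-0.6  0.1  5.3] [-0.04  0.14 -0.14] [0.557  0.2201 0.115 ]
18.0 [-0.9  0.6  4.8] [-0.01  0.16 -0.11] [0.557  0.2201 0.115 ]
10.0 [0.2 0.  5.3] [-0.07  0.09 -0.13] [0.5571 0.2201 0.115 ]
[-0.42  0.5   0.    1.79 -0.    0.85 -0.24] 20.7917 0.019686509740964867
```

View pics/both3.png

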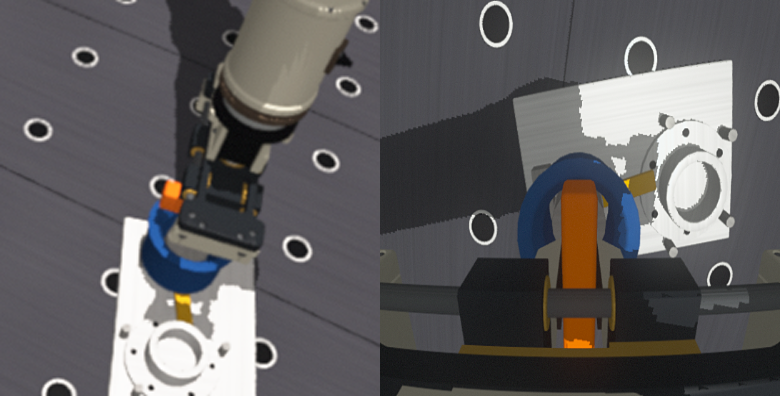

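The finger now points almost at the ring's middle: scene crop (183,308) towards ring (172,352), wrist view (640,185) towards (693,185). I'll turn the last few degrees and measure its heading.

```bash
cat > fin.py <<'E'
from h import *
def finger(im,c):
    for k in mask(im[:270],(12,110,60),(35,255,255),8):
        if cv2.contourArea(k)<60: continue
        P=(onplane(c,k.reshape(-1,2),.03)[:,:2]).astype(np.float32)
        m=P.mean(0); print(cv2.minAreaRect(k)[0],m.round(4),"heading from axis",np.degrees(np.arctan2(*(m-[.5568,.2200])[::-1])).round(1), cv2.minAreaRect(P*1000)[1:])
E
python3 - <<'E'
from fin import *
finger(cv2.imread("pics/w3.png")[:,:,::-1].copy(),np.load("w3.npy",allow_pickle=True).item())
manip.move_pose([.5562,.2195,.1142],down(np.radians(4.5))); manip.sleep(.2)
c=viewer.get_calibration("wrist");im=viewer.get_image("wrist"); print("after"); finger(im,c)
E
```

```text
(278.5, 230.0) [0.5596 0.2122] heading from axis -70.1 ((37.78864288330078, 61.850242614746094), 10.248719215393066)
(363.8235778808594, 195.29409790039062) [0.616  0.2506] heading from axis 27.3 ((30.83797264099121, 16.211687088012695), 24.92565155029297)
after
(278.5, 230.0) [0.5588 0.2135] heading from axis -72.6 ((37.92795181274414, 61.84153747558594), 4.786539554595947)
(363.82354736328125, 195.29415893554688) [0.6185 0.2447] heading from axis 21.8 ((30.62746238708496, 16.209836959838867), 19.463171005249023)
```

Run:
```python
from fin import *
S=[.5562,.2195]
manip.move_pose([*S,.1142],down(np.radians(2)));manip.move_pose([*S,.1150],down(np.radians(5)))
effector.open_jaws(); manip.servo_line([*S,.30],vel=.12)
manip.move_pose([.46,.20,.32],down(np.radians(5))); manip.sleep(.3)
c=viewer.get_calibration("wrist");im=viewer.get_image("wrist"); finger(im,c)
b=viewer.get_image("scene"); print(manip.current_clock(),manip.current_force().round(1))
for k in mask(im[:260],(7,120,90),(19,255,255),3):
    P=onplane(c,[cv2.minAreaRect(k)[0]],.140)[0]; print("orange",cv2.minAreaRect(k)[:2],P.round(4))
cv2.imwrite("pics/both4.png",np.hstack([cv2.resize(b,(400,300)),cv2.resize(im,(400,300))])[:,:,::-1])
```

```text
(377.791748046875, 176.89495849609375) [0.5923 0.1997] heading from axis -29.7 ((28.459091186523438, 117.93356323242188), 5.224724292755127)
(410.02947998046875, 146.61767578125) [0.6266 0.2443] heading from axis 19.2 ((13.857991218566895, 15.581276893615723), 19.75567626953125)
25.6833 [-0.4  0.2 -0.1]
orange ((376.3310546875, 176.027587890625), (25.079736709594727, 91.1839370727539)) [0.5558 0.2216 0.14  ]
orange ((369.0, 131.0), (0.0, 0.0)) [0.5416 0.2641 0.14  ]
orange ((371.0, 131.0), (0.0, 0.0)) [0.5435 0.2643 0.14  ]
```

View pics/both4.png

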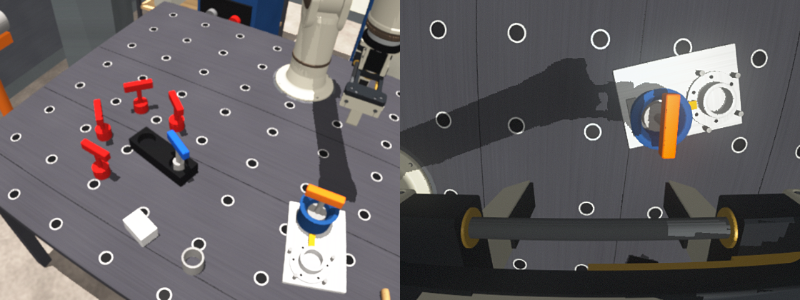

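The wrench stands upright and seated, with its handle over the well axis at (0.556, 0.222). The finger's heading is about 19°, against about 18° for the ring. Blue is still in its pocket and the arm is clear, so I'm handing in.

```bash
python3 -c "
from bench import manip
print(manip.hand_in())"
```

```text
the job is handed in; nothing more can be done
None
```

The job is handed in at about 26 s of the 48 s allowed: the orange wrench stands released on the screw, the finger points at the ring's middle to within about 2° by the camera, and the blue wrench is still in its pocket; no verdict came back.

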